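# Canister home and label to the front

### The job

The big tea canister was left standing on the front of the serving board with its label turned away. Nudge it gently back so that it drops home into its round recess, then roll it round there with a fingertip until its label faces straight to the front of the board, as the small canister's does. The tin is thin and dents if pressed hard; keep it upright, leave the other things where they are, and let go of it.

Things in the scene. Friction and masses are not known exactly. Their poses are not given: they have to be found in the camera images.
- canister: the big tea canister: grey tin cylinder 112 mm in diameter, 84 mm high, with a flat pale wooden lid of the same diameter (no knob; too wide to grasp), smooth thin wall (dents above 35 N), 0.6 to 0.95 kg, loose. Origin at the centre of its underside, z up its axis, its own -x out through the middle of its label. It starts upright on the flat front of the board, just before its recess
- label (a point): middle of the canister's paper label, on its wall: 56 mm from the axis, 37 mm above the underside. The label is 70 mm wide and 48 mm high, a narrow paper seal runs from it up over the lid's edge, so its side shows from above. At the start it is turned at least 50 degrees away from the front, either way
- board: fixed wooden serving board, 249 mm deep (x), 344 mm wide (y), 24 mm thick, on the island; origin at the centre of its underside; its front is its own -x edge, roughly towards the robot. Wood and the recesses' steel linings are slippery (friction about 0.13, against about 0.6 for a fingertip on the tin)
- recess (a point): centre of the floor of the big round recess in the board, at 40, 75, 12 mm in the board's frame, axes as the board's. The recess is 118 mm in diameter and 12 mm deep with straight walls: the canister drops in with 3 mm to spare all round, its underside then at this point's height
- small_canister: the small canister, same make, 80 mm in diameter, 74 mm high, loose in the small recess (85 mm, centre at 50, -85 mm in the board's frame) with its label to the front; origin at the centre of its underside. To be left alone
- clip_jar: clip-top jar of coffee beans, 74 x 68 x 117 mm, loose on the island to the right of the board; origin at the centre of its underside. To be left alone
- coaster: dark square coaster, 96 x 96 x 9 mm, loose on the front of the board before the small canister; origin at the centre of its underside. To be left alone

How it is judged (in metres and radians):
At the end, for the whole second after the job is handed in: the big canister stands upright and still on the floor of its recess, and the middle of its label is within 10 mm sideways of the line from the recess's centre straight to the board's front (about 8 to 10 degrees) (horizontal distance between canister and recess below 0.006 m and z of canister in the frame of recess below 0.003 m and angle between canister's own z axis and vertical below 0.03 rad and x of label in the frame of recess below -0.045 m and y of label in the frame of recess between -0.01 and 0.01 m and linear speed of canister below 0.01 m/s and angular speed of canister below 0.05 rad/s); the robot touches nothing.
It fails at once if the big canister is tipped by more than 25 degrees (angle between canister's own z axis and vertical above 0.436 rad).
It fails at once if the big canister is pressed hard by the robot's fingers (over 35 N) (contact force between the fingers and canister above 35 N).
It fails at once if the small canister is moved by more than 15 mm (distance of small_canister from where it was at the start of the episode above 0.015 m).
It fails at once if the clip jar is moved by more than 20 mm (distance of clip_jar from where it was at the start of the episode above 0.02 m).
It fails at once if the coaster is moved by more than 20 mm (distance of coaster from where it was at the start of the episode above 0.02 m).
It also fails if it takes over 61 s, if anything falls off the work surface, if the arm or the gripper's body presses on something with over 40 N, if the wrist force passes 120 N, or if a joint passes its speed limit or range.

### The arm

A 6-joint arm with a two-finger parallel gripper is mounted at the origin on a cart in front of the work surface, level with it; the furniture and walls round the work are solid. World frame = base frame: x ahead of the robot, y to its left, z up, the work surface at z = 0. Lengths are in m, angles in degrees, forces in N, time in s.
With the tool pointing down it reaches from about 0.325 to 0.775 m from the base axis. Payload 9.3 kg.
Tool frame: the origin (TCP) lies on the centre line of the jaws, within the pads' length; the fingertips stand 17 mm ahead of it and the grasp point (between the pads) lies 2 mm behind it (r.tip_extent is the z of the fingertips in the tool frame, in m); z points along the fingers, y is the line along which they close (so a half turn about z gives the same grasp; the last joint's range is limited). The gripper opens to 85 mm and grips with 20 to 120 N. Pads are 22 mm wide; open, the fingers measure 114 mm over their backs; the gripper's body (76 mm by 85 mm) begins 54 mm behind the grasp point. The pads swing forward as they close: fully open they stand 13 mm farther back than shut.
Start: joints at [64.309, 14.817, 1.232, 76.415, 0, 81.257], TCP at [0.16, 0.526, 0.248] pointing down, gripper open.
Joint ranges: [-174.27, 174.27], [-52.1, 104.24], [-59.71, 78.15], [-110.17, 111.67], [-87.03, 83.33], [-180, 180]. Speed limits (degrees/s): [127.2, 127.2, 159.86, 180, 180, 180].

### API

Orientations are given as [roll, pitch, yaw] about the fixed x, y, z axes, in that order (R = Rz(yaw) Ry(pitch) Rx(roll)).
In Python, from rig import r gives the robot as it stands.
- The arm moves only by the shell command python3 inch.py 'ROWS' [FORCE]. ROWS is a JSON list of rows, 1 to 10 of them, each of 7 numbers: the finger opening in m, then dx, dy, dz in m, then a rotation vector rx, ry, rz in degrees; each row is the pose to reach, as a shift and turn from the pose commanded when the command began, along the tool's axes at that moment; what a row does not reach only later rows make up. A row lasts 1/10 s, in which the tool goes at most 0.05 m and 8.59 degrees, less where a joint would pass 70% of its speed; a pose out of reach is approached as far as the arm can. The fingers move at their own pace and stop on an object; FORCE is the grip in N (left out, the last holds). Time passes only in rows, so rows that do not move let the fingers close. It prints the time, the measured TCP pose, the force, the opening and the grip force at its end.
- r.read_state(): the state, without advancing time (a new reading comes with each control period).
- r.read_camera(name): name is "scene" or "top" or "wrist"; returns the picture (400x640x3 uint8, red, green, blue); there is no depth.
- r.camera_model(name): a dict with "vertical_fov" (degrees; the focal length in pixels is half the picture's height over the tangent of half this angle, whatever the lens; pixels are square), "cx", "cy" (the principal point, pixels), "cam_to_world" (4x4, takes a point from camera to world coordinates). Camera axes: x right, y down, z forward; pixel columns grow to the right and rows downward; lengths in m; the calibration is good to about 2 mm. A picture is of the moment at which its call begins: read the wrist's pose just before it. camera_model takes no time and is no camera call; for the wrist camera it gives the pose at the moment of the call.
- r.finish_job(): hands the job in; it is judged then, once.
The state is a dict: "time_s": time; "q": joint angles; "qd": joint speeds; "tau": joint torques, N m; "tool_pos": TCP position; "orientation": TCP orientation; "wrist_force": force on the tool from outside, world axes, zero at the start; "wrist_torque": the same for the moment, N m; "gripper_width": finger opening in m; "grip_force": force on a finger pad.
Only numpy, scipy, OpenCV 4.12 (cv2) and the standard library are available. Lean on these libraries where they do the work, as an engineer would, in place of code of your own. Each camera call takes 0.05 s, during which the arm holds its last target. There are 200 camera calls.

## Working session

There is one attempt and no reset: what is moved stays moved. The work goes in short steps, Python scripts to look and compute and a shell command to move; the robot and the scene stay as the last step left them, time stands still between calls to the robot, and variables do not carry over. Pictures are saved under pics/ and viewed, at most 10 in all, crops included, and the job is handed in when it is done.

```bash
ls; mkdir -p pics; python3 - <<'E'
from rig import r
import cv2,numpy as np
s=r.read_state();print(s['tool_pos'],s['orientation'],s['gripper_width'],r.tip_extent)
for n in("top","scene"):
    m=r.camera_model(n);print(n,m)
    cv2.imwrite(f"pics/{n}0.png",r.read_camera(n)[:,:,::-1])
E
```

```text
inch.py
pics
rig.py
[0.1602225  0.52587353 0.24767777] [-1.79925207e+02 -1.13931557e-02  1.63051027e+02] 0.08519721963651 0.017
top {'vertical_fov': 56.77875227010735, 'cx': 323.1327398259506, 'cy': 199.54590099853874, 'cam_to_world': array([[ 0.01097036, -0.99471002,  0.10213534,  0.55128771],
       [-0.99974921, -0.00891661,  0.02054296, -0.05831339],
       [-0.01952359, -0.10233509, -0.99455837,  0.92738409],
       [ 0.        ,  0.        ,  0.        ,  1.        ]])}
scene {'vertical_fov': 48.79012800340137, 'cx': 316.9490191539419, 'cy': 200.16112618216107, 'cam_to_world': array([[ 0.79451728, -0.3491626 ,  0.49681764,  0.18483202],
       [-0.60695193, -0.43136229,  0.66748478, -0.67368779],
       [-0.01875233, -0.83187262, -0.55464971,  0.56664916],
       [ 0.        ,  0.        ,  0.        ,  1.        ]])}
```

View pics/top0.png

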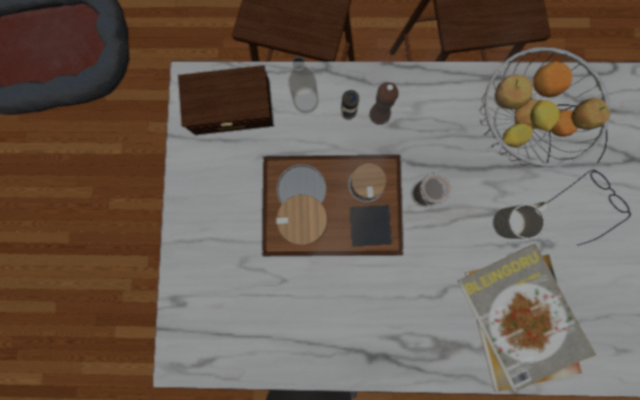

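View pics/scene0.png

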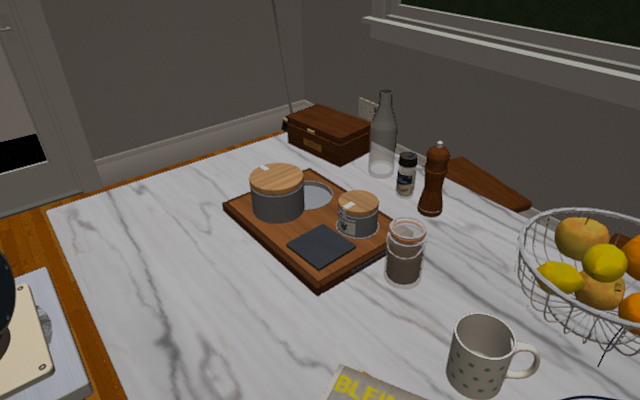

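The top view shows the big canister's lid near (302,219) with its seal to the left (282,221). The board corners run from about (264,156) to (402,254), and the recess is around (302,188). I'll enlarge this area.

```bash
python3 - <<'E'
import cv2
a=cv2.imread("pics/top0.png")[145:265,255:455]
cv2.imwrite("pics/top0c.png",cv2.resize(a,None,fx=4,fy=4,interpolation=cv2.INTER_CUBIC))
E
```

```text
(no output)
```

View pics/top0c.png

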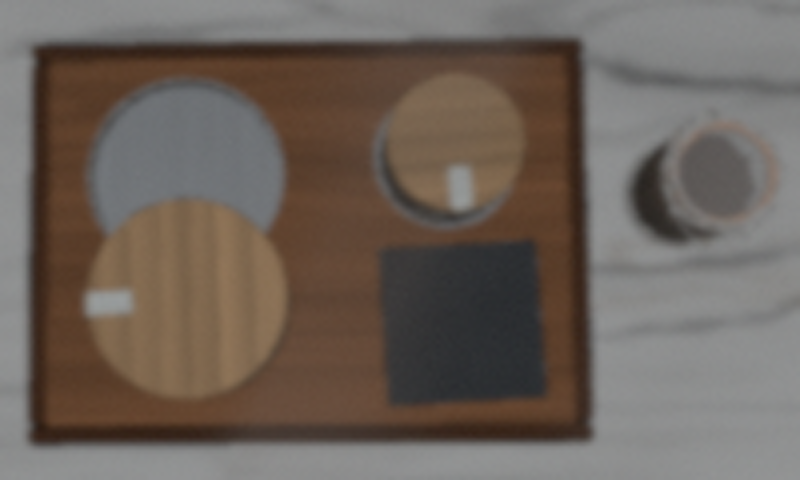

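The enlarged crop shows the lid centre at (188,298) with a radius of 100, and the seal centre at (108,303). The recess rim's centre is about (187,177). The board corners are (36,42), (580,42), (592,438) and (32,440), and the coaster's top-left corner is (381,248).

```bash
cat > h.py <<'E'
from rig import r
import cv2,numpy as np
from scipy.spatial.transform import Rotation as R
def ray(n,u,v,M=None):
    m=M or r.camera_model(n);f=200/np.tan(np.radians(m["vertical_fov"]/2));T=m["cam_to_world"]
    return T[:3,3],T[:3,:3]@[(u-m["cx"])/f,(v-m["cy"])/f,1]
def onz(n,u,v,z,M=None):
    o,d=ray(n,u,v,M);return o+d*(z-o[2])/d[2]
def tri(a,b):
    (o,d),(p,e)=a,b
    s=np.linalg.lstsq(np.c_[d,-e],p-o,rcond=None)[0];x,y=o+s[0]*d,p+s[1]*e
    return (x+y)/2,np.linalg.norm(x-y)
def proj(n,P):
    m=r.camera_model(n);f=200/np.tan(np.radians(m["vertical_fov"]/2))
    c=np.linalg.inv(m["cam_to_world"])@np.r_[P,1];return c[:2]/c[2]*f+[m["cx"],m["cy"]]
E
python3 - <<'E'
from h import *
c=lambda u,v:(255+(u+.5)/4-.5,145+(v+.5)/4-.5)
P=[onz("top",*c(*p),.024)[:2] for p in((36,42),(580,42),(592,438),(32,440))];print(P)
C=np.mean(P,0);ex=(P[0]+P[1]-P[2]-P[3]);yaw=np.arctan2(ex[1],ex[0]);ey=P[0]+P[3]-P[1]-P[2];yaw2=np.arctan2(-ey[0],ey[1])
print("C",C,np.degrees([yaw,yaw2]),np.linalg.norm(ex)/2,np.linalg.norm(ey)/2)
y=(yaw+2*yaw2)/3;Rm=np.array([[np.cos(y),-np.sin(y)],[np.sin(y),np.cos(y)]])
print("recess from board",C+Rm@[.04,.075],"seen",onz("top",*c(187,177),.024)[:2])
L=onz("top",*c(188,298),.108);print("lid",L[:2],"edges",[onz("top",*c(*p),.108)[:2] for p in((88,298),(288,298),(188,198),(188,398))])
print("lid tri",tri(ray("top",*c(188,298)),ray("scene",277,180)))
S=onz("top",*c(108,303),.108)-L;print("seal dir",np.degrees(np.arctan2(S[1],S[0])), "front dir",np.degrees(y)+180)
print("recess sc",proj("scene",[*(C+Rm@[.04,.075]),.024]),"small",C+Rm@[.05,-.085])
print("coaster",[onz("top",*c(*p),.033)[:2] for p in((381,248),(535,241),(547,396),(389,404))])
E
```

```text
[array([0.75405936, 0.10995704]), array([ 0.75627701, -0.22779516]), array([ 0.51367078, -0.23253942]), array([0.50846898, 0.10563908])]
C [ 0.63311903 -0.06118461] [1.06343964 0.62888987] 0.24414035188939454 0.33798571050094606
recess from board [0.67210259 0.0143487 ] seen [0.67001728 0.0142714 ]
lid [0.59137693 0.00581797] edges [array([0.59082116, 0.06138189]), array([ 0.59193123, -0.04959941]), array([0.64716716, 0.00676255]), array([0.5363537 , 0.00488637])]
lid tri (array([0.59097471, 0.00760851, 0.09352123]), np.float64(0.002581101373617005))
seal dir 94.14563707188181 front dir 180.7737397949444
recess sc [308.02438653 193.33500125] small [ 0.68426231 -0.14550167]
coaster [array([ 0.626482  , -0.10480584]), array([ 0.63159631, -0.19777188]), array([ 0.53860592, -0.20427204]), array([ 0.53278235, -0.10992738])]
```

```bash
cat >> h.py <<'E'
def to(p,yaw):
    s=r.read_state();A=R.from_euler('xyz',s["orientation"],degrees=True);B=R.from_euler('xyz',[180,0,yaw],degrees=True)
    print("row",np.round(A.inv().apply(np.array(p)-s["tool_pos"]),4),np.round((A.inv()*B).as_rotvec(degrees=True),2))
def st():
    s=r.read_state();print(s["time_s"],np.round(s["tool_pos"],4),np.round(s["orientation"],2),"F",np.round(s["wrist_force"],2),s["gripper_width"])
E
python3 inch.py '[[0.04,-0.038,-0.032,0,0,0,-2],[0.04,-0.076,-0.064,0,0,0,-4],[0.04,-0.114,-0.096,0,0,0,-6],[0.04,-0.152,-0.128,0,0,0,-8],[0.04,-0.19,-0.16,0,0,0,-10],[0.04,-0.228,-0.192,0,0,0,-13],[0.04,-0.266,-0.224,0,0,0,-16],[0.04,-0.304,-0.256,0,0,0,-19],[0.04,-0.342,-0.288,0,0,0,-22],[0.04,-0.38,-0.32,0,0,0,-22.9]]' 20
python3 -c "
from h import *
to([.5065,-.003,.14],185.9);st()"
```

```text
time_s: 1.1
tool_pos: [0.4311, 0.1072, 0.2483]
orientation: [180.0, 0.0, -173.9]
wrist_force: [1.0, 1.4, 0.1]
gripper_width: 0.0398
grip_force: 0.0
row [-0.0634 -0.1176  0.1083] [0.01 0.   0.15]
1.1 [0.4311 0.1072 0.2483] [ 179.99    0.   -173.95] F [1.01 1.42 0.13] 0.03980515991267463
```

```bash
python3 inch.py '[[0.04,-0.016,-0.03,0.027,0,0,0],[0.04,-0.032,-0.06,0.054,0,0,0],[0.04,-0.048,-0.09,0.08,0,0,0],[0.04,-0.0634,-0.1176,0.108,0,0,0.15],[0.04,-0.0634,-0.1176,0.108,0,0,0.15],[0.04,-0.0634,-0.1176,0.108,0,0,0.15]]'
python3 - <<'E'
from h import *
st();m=r.camera_model("wrist");print(m)
cv2.imwrite("pics/w1.png",r.read_camera("wrist")[:,:,::-1])
to([.5065,-.003,.064],185.9)
E
```

```text
time_s: 1.7
tool_pos: [0.5054, -0.0016, 0.1394]
orientation: [180.0, -0.1, -174.3]
wrist_force: [-0.5, 0.3, -0.3]
gripper_width: 0.0399
grip_force: 0.0
1.7 [ 0.5054 -0.0016  0.1394] [ 1.7995e+02 -1.4000e-01 -1.7428e+02] F [-0.49  0.34 -0.35] 0.03986141990883937
{'vertical_fov': 67.37901329870527, 'cx': 314.9675176538601, 'cy': 198.20754243549158, 'cam_to_world': array([[-0.10043046,  0.94087974,  0.32351049,  0.42175377],
       [ 0.9949431 ,  0.09451644,  0.03398342, -0.01027898],
       [ 0.00139725,  0.3252875 , -0.94561413,  0.26552985],
       [ 0.        ,  0.        ,  0.        ,  1.        ]])}
row [-0.0008 -0.0021  0.0763] [ 0.02 -0.05 -0.13]
```

View pics/w1.png

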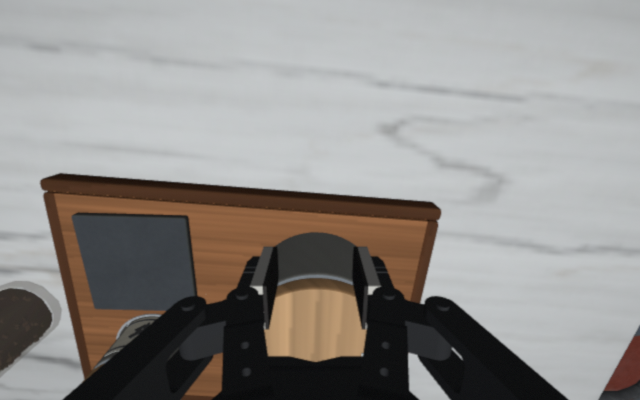

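The wrist view shows the canister centred between the fingers, with the board's front top corners near (47,193) and (437,219). I'll use these as a cross-check, then descend.

```bash
python3 -c "
from h import *
a=onz('wrist',47,193,.024);b=onz('wrist',437,219,.024);d=b-a;print(a,b,np.linalg.norm(d),np.degrees(np.arctan2(-d[0],d[1])))"
python3 inch.py '[[0.04,-0.0008,-0.002,0.038,0,0,0],[0.04,-0.0008,-0.002,0.076,0,0,0],[0.04,-0.0008,-0.002,0.076,0,0,0],[0.04,-0.0008,-0.002,0.076,0,0,0]]'
python3 -c "
from h import *
st()"
```

```text
[ 0.5233593  -0.22776315  0.024     ] [0.51337598 0.10724197 0.024     ] 0.3351538398415549 1.7069365477028904
time_s: 2.15
tool_pos: [0.5068, -0.0023, 0.0656]
orientation: [180.0, 0.0, -174.1]
wrist_force: [0.4, -0.2, 0.5]
gripper_width: 0.0401
grip_force: 0.0
2.15 [ 0.5068 -0.0023  0.0656] [ 1.8000e+02  1.0000e-02 -1.7413e+02] F [ 0.42 -0.16  0.52] 0.040135220931251867
```

```bash
python3 inch.py '[[0.04,-0.01,0,0,0,0,0],[0.04,-0.015,0,0,0,0,0],[0.04,-0.018,0,0,0,0,0],[0.04,-0.021,0,0,0,0,0],[0.04,-0.024,0,0,0,0,0],[0.04,-0.027,0,0,0,0,0],[0.04,-0.03,0,0,0,0,0],[0.04,-0.035,0,0,0,0,0],[0.04,-0.04,0,0,0,0,0],[0.04,-0.045,0,0,0,0,0]]'
python3 inch.py '[[0.04,-0.005,0,0,0,0,0],[0.04,-0.01,0,0,0,0,0],[0.04,-0.015,0,0,0,0,0],[0.04,-0.02,0,0,0,0,0],[0.04,-0.025,0,0,0,0,0],[0.04,-0.03,0,0,0,0,0],[0.04,-0.034,0,0,0,0,0],[0.04,-0.037,0,0,0,0,0],[0.04,-0.039,0,0,0,0,0],[0.04,-0.04,0,0,0,0,0]]'
python3 - <<'E'
from h import *
st()
a=r.read_camera("top");cv2.imwrite("pics/top1.png",a[:,:,::-1]);b=r.read_camera("scene")
a=cv2.resize(a[145:265,255:375],(600,600),interpolation=2);b=cv2.resize(b[120:300,200:416],(600,500),interpolation=2)
cv2.imwrite("pics/both1.png",cv2.resize(np.vstack([a,b]),None,fx=.545,fy=.545)[:,:,::-1])
E
```

```text
time_s: 3.15
tool_pos: [0.5521, 0.0014, 0.0644]
orientation: [-180.0, 0.0, -174.2]
wrist_force: [-3.7, 1.1, 6.0]
gripper_width: 0.0399
grip_force: 0.0
time_s: 4.15
tool_pos: [0.5922, 0.0055, 0.065]
orientation: [-180.0, 0.1, -174.2]
wrist_force: [-3.7, 0.2, 9.9]
gripper_width: 0.04
grip_force: 0.7
4.15 [0.5922 0.0055 0.065 ] [-1.7997e+02  8.0000e-02 -1.7420e+02] F [-3.68  0.24  9.85] 0.040011511016601053
```

View pics/both1.png

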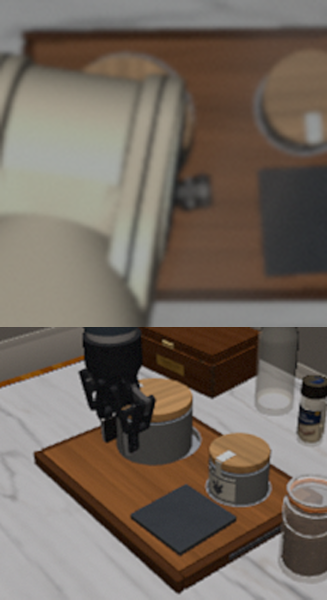

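The canister is part-way in, with the hand's body in front of it. The +10 N vertical force suggests the hand is resting on the lid, so I'll back off, raise it and continue.

```bash
python3 inch.py '[[0.04,0.004,0,0,0,0,0],[0.04,0.006,0,-0.006,0,0,0],[0.04,0.006,0,-0.012,0,0,0],[0.04,0.006,0,-0.012,0,0,0],[0.04,0.006,0,-0.012,0,0,0]]'
python3 inch.py '[[0.04,-0.002,0,0,0,0,0],[0.04,-0.004,0,0,0,0,0],[0.04,-0.006,0,0,0,0,0],[0.04,-0.008,0,0,0,0,0],[0.04,-0.011,0,0,0,0,0],[0.04,-0.014,0,0,0,0,0],[0.04,-0.014,0,0,0,0,0]]'
```

```text
time_s: 4.75
tool_pos: [0.5857, 0.0049, 0.0765]
orientation: [-180.0, 0.0, -174.2]
wrist_force: [-0.6, 0.0, 0.7]
gripper_width: 0.0402
grip_force: 0.0
time_s: 5.45
tool_pos: [0.5998, 0.0064, 0.0762]
orientation: [-180.0, 0.0, -174.2]
wrist_force: [0.6, -0.4, 0.2]
gripper_width: 0.0397
grip_force: 0.0
```

```bash
for i in 1 2; do python3 inch.py '[[0.04,-0.001,0,0,0,0,0],[0.04,-0.002,0,0,0,0,0],[0.04,-0.003,0,0,0,0,0],[0.04,-0.003,0,0,0,0,0]]' | egrep 'pos|force|time'; done
python3 - <<'E'
from h import *
b=r.read_camera("scene");cv2.imwrite("pics/s2.png",cv2.resize(b[140:240,220:400],(720,400),interpolation=2)[:,:,::-1])
E
```

```text
time_s: 5.85
tool_pos: [0.6024, 0.0066, 0.0763]
wrist_force: [-0.1, 0.2, -0.3]
grip_force: 0.0
time_s: 6.25
tool_pos: [0.6054, 0.007, 0.0762]
wrist_force: [-0.5, 0.1, 0.9]
grip_force: 0.0
```

View pics/s2.png

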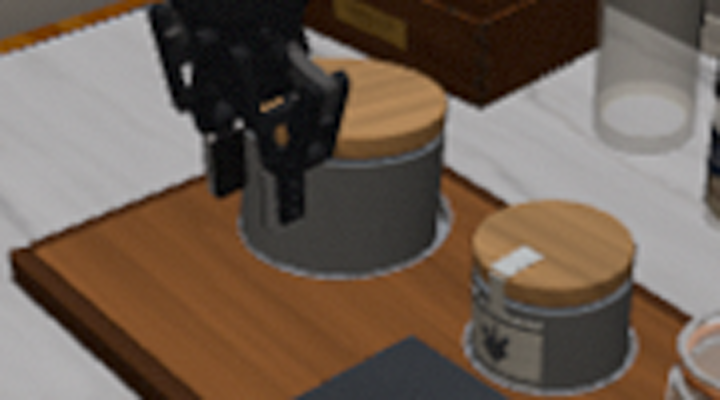

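The canister appears to sit inside its steel rim. Next I'll back off, swing to the left-front and prepare the rolling sweep about the recess centre.

```bash
python3 inch.py '[[0.04,0.012,0,0,0,0,0],[0.04,0.024,0,0,0,0,0],[0.04,0.024,0,0,0,0,0]]' | egrep 'pos|force|time'
python3 - <<'E'
from h import *
st()
c=np.array([.671,.0143])
f=np.radians(140);to([*(c+.088*np.array([np.cos(f),np.sin(f)])),.066],140)
E
```

```text
time_s: 6.6
tool_pos: [0.5804, 0.0045, 0.0764]
wrist_force: [0.5, -0.4, 0.3]
grip_force: 0.0
6.6 [0.5804 0.0045 0.0764] [ 1.7999e+02 -4.0000e-02 -1.7421e+02] F [ 0.52 -0.36  0.25] 0.040068478103531674
row [-0.0298  0.0637  0.0104] [-1.000e-02 -4.000e-02  4.579e+01]
```

```bash
python3 inch.py '[[0.04,0,0.012,0,0,0,8],[0.04,-0.002,0.024,0.002,0,0,16],[0.04,-0.006,0.036,0.004,0,0,24],[0.04,-0.012,0.046,0.006,0,0,32],[0.04,-0.02,0.056,0.008,0,0,40],[0.04,-0.03,0.0637,0.0104,0,0,45.8],[0.04,-0.03,0.0637,0.0104,0,0,45.8],[0.04,-0.03,0.0637,0.0104,0,0,45.8]]' | egrep 'pos|force|time|ori'
python3 - <<'E'
from h import *
st()
a=r.read_camera("top");b=r.read_camera("scene")
a=cv2.resize(a[145:265,255:405],(600,480),interpolation=2);cv2.imwrite("pics/t3.png",a[:,:,::-1])
E
```

```text
time_s: 7.4
tool_pos: [0.6049, 0.0709, 0.0657]
orientation: [-180.0, -0.0, 140.2]
wrist_force: [0.1, -0.7, 0.2]
grip_force: 0.0
7.4 [0.6049 0.0709 0.0657] [-1.7999e+02 -1.0000e-02  1.4020e+02] F [ 0.15 -0.74  0.22] 0.039405564878663875
```

View pics/t3.png

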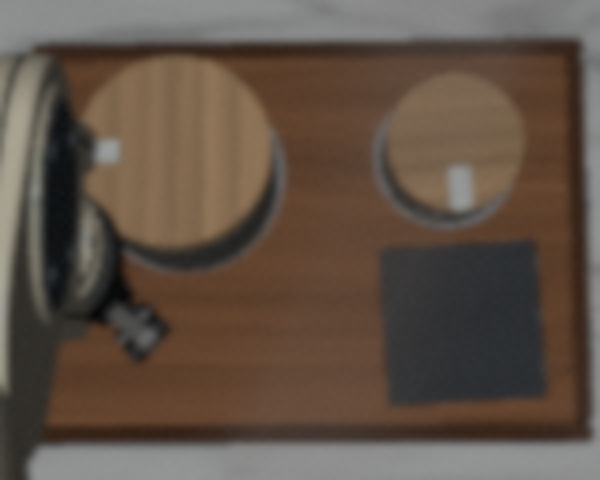

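The canister is in its recess: lid centre (174,151), radius about 98, seal inner end around (107,152).

```bash
python3 - <<'E'
from h import *
c=lambda u,v:(255+(u+.5)/4-.5,145+(v+.5)/4-.5)
L=onz("top",*c(174,151),.096);S=onz("top",*c(108,152.5),.096)-L;print(L,np.degrees(np.arctan2(S[1],S[0])))
print([onz("top",*c(*p),.096)[:2] for p in((272,151),(174,53),(174,249))])
E
```

```text
[0.67538617 0.01613591 0.096     ] 91.77426539644513
[array([ 0.67583417, -0.03955828]), array([0.73201394, 0.01714965]), array([0.61952937, 0.01513597])]
```

```bash
python3 inch.py '[[0.04,-0.01,0,0,0,0,0],[0.04,-0.018,0,0,0,0,0],[0.04,-0.022,0,0,0,0,0],[0.04,-0.024,0,0,0,0,0],[0.04,-0.026,0,0,0,0,0],[0.04,-0.026,0,0,0,0,0],[0.04,-0.026,0,0,0,0,0]]' | egrep 'pos|force|time'; python3 inch.py '[[0.04,-0.001,0,0,0,0,0],[0.04,-0.001,0,0,0,0,0]]'| egrep 'pos|force'; 
python3 -c "
from h import *
st()
for k in range(3): r.read_camera('wrist'); st()"
```

```text
time_s: 8.2
tool_pos: [0.6234, 0.0547, 0.0656]
wrist_force: [-7.2, 2.3, 2.0]
grip_force: 0.1
tool_pos: [0.6234, 0.0546, 0.0656]
wrist_force: [-8.8, 5.9, 4.4]
grip_force: 0.6
8.4 [0.6234 0.0546 0.0656] [-179.93   -0.24  140.05] F [-8.85  5.86  4.36] 0.03985376704965248
8.45 [0.6234 0.0546 0.0656] [-179.93   -0.24  140.05] F [-8.76  5.99  4.37] 0.03986365677214609
8.5 [0.6234 0.0546 0.0655] [-179.93   -0.24  140.05] F [-9.26  4.8   4.47] 0.04020010839702107
8.55 [0.6234 0.0546 0.0656] [-179.93   -0.23  140.06] F [-9.58  5.52  4.45] 0.04008900227291522
```

```bash
python3 inch.py '[[0.04,-0.0001,-0.0027,0,0,0,-2.5],[0.04,-0.0002,-0.0054,0,0,0,-5],[0.04,-0.0005,-0.008,0,0,0,-7.5],[0.04,-0.0009,-0.0107,0,0,0,-10],[0.04,-0.0009,-0.0107,0,0,0,-10]]'
python3 - <<'E'
from h import *
a=r.read_camera("top")
cv2.imwrite("pics/t4.png",cv2.resize(a[145:265,255:405],(600,480),interpolation=2)[:,:,::-1])
E
```

```text
time_s: 9.05
tool_pos: [0.6174, 0.0453, 0.0653]
orientation: [-179.9, -0.2, 150.1]
wrist_force: [-7.1, 2.8, 2.2]
gripper_width: 0.0398
grip_force: 0.8
```

View pics/t4.png

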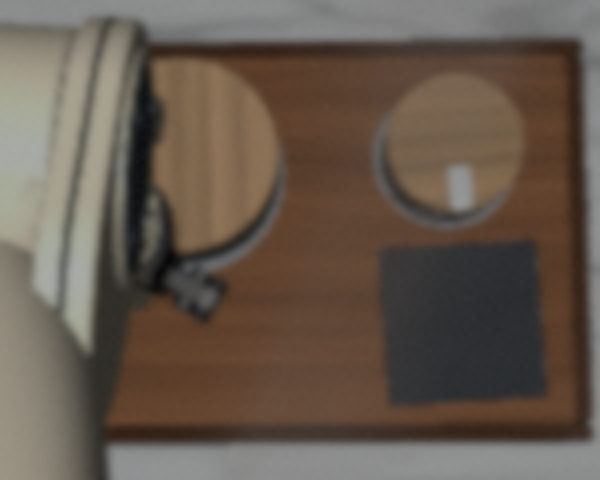

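```bash
python3 inch.py '[[0.04,-0.0007,-0.0027,0,0,0,-2.5],[0.04,-0.0009,-0.0054,0,0,0,-5],[0.04,-0.0012,-0.008,0,0,0,-7.5],[0.04,-0.0016,-0.0107,0,0,0,-10],[0.04,-0.0022,-0.0133,0,0,0,-12.5],[0.04,-0.0029,-0.0159,0,0,0,-15],[0.04,-0.0036,-0.0185,0,0,0,-17.5],[0.04,-0.0044,-0.021,0,0,0,-20],[0.04,-0.0044,-0.021,0,0,0,-20]]'
python3 -c "
from h import *
st()"
```

```text
time_s: 10.0
tool_pos: [0.6104, 0.0246, 0.0651]
orientation: [-180.0, -0.3, 170.1]
wrist_force: [-6.9, 3.2, 0.5]
gripper_width: 0.04
grip_force: 2.1
10.0 [0.6104 0.0246 0.0651] [-180.     -0.26  170.1 ] F [-6.85  3.17  0.53] 0.03997274445945429
```

Good force (about 7.5 N), so I'll repeat.

```bash
for i in 1 2; do python3 inch.py '[[0.04,-0.0004,-0.0027,0,0,0,-2.5],[0.04,-0.0006,-0.0054,0,0,0,-5],[0.04,-0.0009,-0.008,0,0,0,-7.5],[0.04,-0.0013,-0.0107,0,0,0,-10],[0.04,-0.0018,-0.0133,0,0,0,-12.5],[0.04,-0.0025,-0.0159,0,0,0,-15],[0.04,-0.0032,-0.0185,0,0,0,-17.5],[0.04,-0.004,-0.021,0,0,0,-20],[0.04,-0.004,-0.021,0,0,0,-20]]' | egrep 'pos|ori|force'; done
```

```text
tool_pos: [0.6108, 0.0029, 0.065]
orientation: [179.9, -0.3, -169.9]
wrist_force: [-7.4, 0.4, -0.4]
grip_force: 2.5
tool_pos: [0.6187, -0.0171, 0.0651]
orientation: [179.9, -0.2, -149.9]
wrist_force: [-7.3, -0.5, -0.8]
grip_force: 1.7
```

```bash
python3 inch.py '[[0.04,-0.0004,-0.0027,0,0,0,-2.5],[0.04,-0.0006,-0.0054,0,0,0,-5],[0.04,-0.0009,-0.008,0,0,0,-7.5],[0.04,-0.0013,-0.0107,0,0,0,-10],[0.04,-0.0018,-0.0133,0,0,0,-12.5],[0.04,-0.0025,-0.0159,0,0,0,-15],[0.04,-0.0025,-0.0159,0,0,0,-15]]' | egrep 'pos|ori|force'
python3 inch.py '[[0.04,0.004,0,0,0,0,0],[0.04,0.015,0,0,0,0,0],[0.04,0.03,0,-0.02,0,0,0],[0.04,0.04,0,-0.06,0,0,0],[0.04,0.05,0.03,-0.1,0,0,0],[0.04,0.08,0.05,-0.12,0,0,0],[0.04,0.11,0.05,-0.12,0,0,0],[0.04,0.14,0.05,-0.12,0,0,0],[0.04,0.14,0.05,-0.12,0,0,0]]'
python3 - <<'E'
from h import *
a=r.read_camera("top");b=r.read_camera("scene")
a=cv2.resize(a[145:265,255:405],(600,480),interpolation=2)
b=cv2.resize(b[140:240,220:400],(720,400),interpolation=2);cv2.imwrite("pics/s5.png",b[:,:,::-1])
cv2.imwrite("pics/t5.png",a[:,:,::-1]);cv2.imwrite("pics/w5.png",r.read_camera("wrist")[:,:,::-1])
E
```

```text
tool_pos: [0.6289, -0.0299, 0.0651]
orientation: [179.8, -0.2, -134.9]
wrist_force: [-7.3, -0.9, -1.3]
grip_force: 1.6
time_s: 13.4
tool_pos: [0.4941, -0.0949, 0.1867]
orientation: [-179.9, 0.0, -135.1]
wrist_force: [0.2, 0.0, -0.8]
gripper_width: 0.0397
grip_force: 0.0
```

View pics/t5.png

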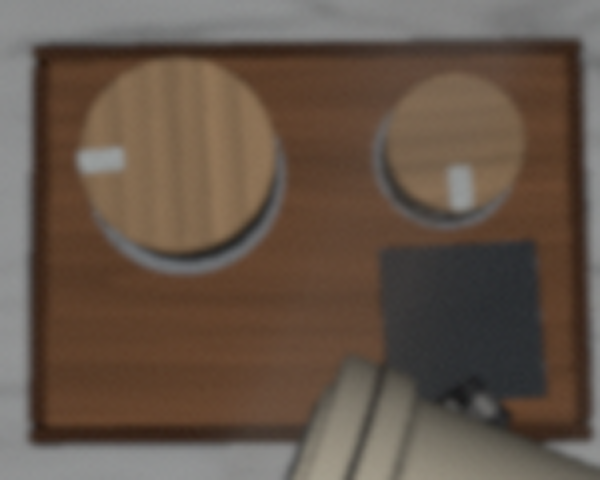

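The seal is still at (100,160), so the fingers slid, most likely on the slippery lid. I'll tilt the tool so only the fingertips touch the tin below the lid.

```bash
cat >> h.py <<'E'
c0=np.array([.6722,.014])
def ori(yaw,tilt=15): return R.from_euler('z',yaw,degrees=True)*R.from_euler('x',180,degrees=True)*R.from_euler('y',-tilt,degrees=True)
def rows(ps):  # list of (pos,yaw,tilt)
    s=r.read_state();A=R.from_euler('xyz',s["orientation"],degrees=True)
    for p,y,t in ps: print(np.round(A.inv().apply(np.array(p)-s["tool_pos"]),4).tolist(),np.round((A.inv()*ori(y,t)).as_rotvec(degrees=True),1).tolist())
def pol(D,f,z,t=15): f_=np.radians(f);return ([*(c0+D*np.array([np.cos(f_),np.sin(f_)])),z],f,t)
E
python3 -c "
from h import *
rows([pol(.1,140,.17,15),pol(.09,140,.058,15)])"
```

```text
[-0.1914, 0.0514, 0.0163] [11.1, -12.1, 84.4]
[-0.1922, 0.0416, 0.1283] [11.1, -12.1, 84.4]
```

```bash
python3 inch.py '[[0.04,-0.018,0.005,0,1,-1.2,8],[0.04,-0.036,0.01,0,2,-2.4,16],[0.04,-0.054,0.015,0,3,-3.6,24],[0.04,-0.072,0.02,0,4,-4.8,32],[0.04,-0.09,0.025,0,5,-6,40],[0.04,-0.11,0.03,0.005,6,-7.2,48],[0.04,-0.13,0.035,0.01,7,-8.4,56],[0.04,-0.15,0.04,0.012,8,-9.6,64],[0.04,-0.17,0.046,0.014,9,-10.8,72],[0.04,-0.1914,0.0514,0.0163,10,-12,80]]' | egrep 'pos|ori|force'
python3 -c "
from h import *
rows([pol(.1,140,.17,15),pol(.09,140,.058,15)])"
```

```text
tool_pos: [0.5959, 0.0802, 0.1692]
orientation: [179.8, 14.4, 144.2]
wrist_force: [0.1, -0.1, 0.1]
grip_force: 0.0
[-0.0011, -0.0018, -0.0005] [1.3, -0.6, 4.1]
[0.0172, -0.0028, 0.1104] [1.3, -0.6, 4.1]
```

```bash
python3 inch.py '[[0.04,0.004,-0.002,0.027,1.3,-0.6,4.1],[0.04,0.008,-0.002,0.055,1.3,-0.6,4.1],[0.04,0.013,-0.003,0.085,1.3,-0.6,4.1],[0.04,0.0172,-0.0028,0.11,1.3,-0.6,4.1],[0.04,0.0172,-0.0028,0.11,1.3,-0.6,4.1],[0.04,0.0172,-0.0028,0.11,1.3,-0.6,4.1]]' | egrep 'pos|ori|force'
python3 -c "
from h import *
st()
rows([pol(.074,140,.058,15),pol(.068,140,.058),pol(.066,140,.058),pol(.064,140,.058),pol(.062,140,.058)])"
```

```text
tool_pos: [0.6027, 0.0708, 0.0587]
orientation: [-179.9, 14.9, 140.3]
wrist_force: [0.3, 1.3, 0.2]
grip_force: 0.0
15.15 [0.6027 0.0708 0.0587] [-179.85   14.94  140.34] F [0.28 1.32 0.18] 0.04033327689167537
[-0.0151, 0.001, 0.0048] [-0.1, -0.1, 0.3]
[-0.0209, 0.001, 0.0063] [-0.1, -0.1, 0.3]
[-0.0228, 0.001, 0.0068] [-0.1, -0.1, 0.3]
[-0.0247, 0.001, 0.0074] [-0.1, -0.1, 0.3]
[-0.0266, 0.001, 0.0079] [-0.1, -0.1, 0.3]
```

```bash
python3 inch.py '[[0.04,-0.01,0.001,0.003,0,0,0],[0.04,-0.0151,0.001,0.0048,0,0,0],[0.04,-0.018,0.001,0.0056,0,0,0],[0.04,-0.0209,0.001,0.0063,0,0,0],[0.04,-0.0228,0.001,0.0068,0,0,0],[0.04,-0.0247,0.001,0.0074,0,0,0],[0.04,-0.0247,0.001,0.0074,0,0,0]]' | egrep 'pos|ori|force'
python3 -c "
from h import *
st()"
```

```text
tool_pos: [0.6218, 0.0557, 0.0578]
orientation: [-179.9, 14.8, 140.4]
wrist_force: [-6.1, 6.5, 3.5]
grip_force: 4.5
15.85 [0.6218 0.0557 0.0578] [-179.9    14.8   140.38] F [-6.1   6.51  3.51] 0.03969371843197215
```

```bash
python3 inch.py '[[0.04,-0.0006,-0.0028,0.0001,-0.6,0,-2.4],[0.04,-0.0007,-0.0056,0.0002,-1.3,0,-4.8],[0.04,-0.001,-0.0084,0.0003,-1.9,0,-7.2],[0.04,-0.0014,-0.0111,0.0004,-2.6,0,-9.7],[0.04,-0.002,-0.0139,0.0005,-3.2,0,-12.1],[0.04,-0.0026,-0.0166,0.0007,-3.9,0,-14.5],[0.04,-0.0034,-0.0193,0.0009,-4.5,0,-16.9],[0.04,-0.0043,-0.0219,0.0011,-5.2,0,-19.3],[0.04,-0.0043,-0.0219,0.0011,-5.2,0,-19.3]]' | egrep 'pos|ori|force'
python3 - <<'E'
from h import *
st()
a=r.read_camera("top");b=r.read_camera("scene")
a=cv2.resize(a[145:265,255:385],(390,360),interpolation=2)
b=cv2.resize(b[140:240,220:320],(360,360),interpolation=2);cv2.imwrite("pics/b6.png",np.hstack([a,b])[:,:,::-1])
E
```

```text
tool_pos: [0.6105, 0.0354, 0.0575]
orientation: [-180.0, 14.8, 160.4]
wrist_force: [-7.1, 4.3, 1.6]
grip_force: 4.2
16.75 [0.6105 0.0354 0.0575] [-179.95   14.75  160.39] F [-7.11  4.3   1.58] 0.03990783701476028
```

View pics/b6.png

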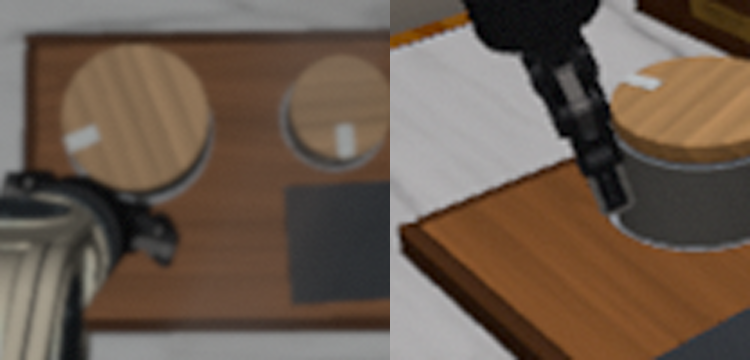

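The tilt works: the seal has moved to the lower left (82,137) about the lid centre (136,118), so it has turned roughly 19°. I'll continue the sweep.

```bash
for i in 1 2 3; do python3 inch.py '[[0.04,-0.0003,-0.0028,0.0001,-0.6,0,-2.4],[0.04,-0.0005,-0.0056,0.0001,-1.3,0,-4.8],[0.04,-0.0008,-0.0084,0.0002,-1.9,0,-7.2],[0.04,-0.0012,-0.0111,0.0003,-2.6,0,-9.7],[0.04,-0.0018,-0.0139,0.0005,-3.2,0,-12.1],[0.04,-0.0024,-0.0166,0.0006,-3.9,0,-14.5],[0.04,-0.0032,-0.0193,0.0008,-4.5,0,-16.9],[0.04,-0.0041,-0.0219,0.0011,-5.2,0,-19.3],[0.04,-0.0041,-0.0219,0.0011,-5.2,0,-19.3]]' | egrep 'pos|ori|force'; done
```

```text
tool_pos: [0.6069, 0.0132, 0.0574]
orientation: [179.9, 14.7, -179.7]
wrist_force: [-8.2, 3.7, 3.5]
grip_force: 4.5
tool_pos: [0.6114, -0.0089, 0.0573]
orientation: [179.8, 14.7, -159.7]
wrist_force: [-7.2, 1.2, 2.8]
grip_force: 4.1
tool_pos: [0.6235, -0.0282, 0.0573]
orientation: [179.8, 14.8, -139.8]
wrist_force: [-5.1, 0.5, 0.5]
grip_force: 2.7
```

```bash
python3 inch.py '[[0.04,0.005,0,-0.001,0,0,0],[0.04,0.015,0,-0.004,0,0,0],[0.04,0.03,0,-0.02,0,0,0],[0.04,0.04,0.01,-0.06,0,0,0],[0.04,0.06,0.03,-0.1,0,0,0],[0.04,0.085,0.05,-0.13,0,0,0],[0.04,0.104,0.05,-0.152,0,0,0],[0.04,0.104,0.05,-0.152,0,0,0],[0.04,0.104,0.05,-0.152,0,0,0]]' | egrep 'pos|ori|force'
cat >> h.py <<'E'
def seal(a,z,verbose=1):
    # white seal and warm lid, within 75 mm of the recess, on plane z
    h=cv2.cvtColor(a,cv2.COLOR_RGB2HSV).astype(int);vv,uu=np.mgrid[0:400,0:640]
    P=np.array([onz("top",u,v,z) for u,v in zip(uu[140:270,250:350].ravel(),vv[140:270,250:350].ravel())])[:,:2]
    H=h[140:270,250:350].reshape(-1,3)
    return P,H
def label(a,ctr,z):
    P,H=seal(a,z);d=np.linalg.norm(P-ctr,axis=1)
    wood=(d<.075)&(H[:,1]>70)&(H[:,2]>115)
    rad=np.linalg.norm
    wht=(d<.058)&(d>.03)&(H[:,1]<50)&(H[:,2]>125)
    # lid circle: enclosing circle of wood+seal
    (x,y),rr=cv2.minEnclosingCircle(np.float32(P[(wood|wht)&(d<.063)]*1000))
    w=P[wht].mean(0);k=np.array([x,y])/1000
    print("lid",np.round(k,4),rr,"n",wood.sum(),wht.sum(),"seal",w,"dir",np.degrees(np.arctan2(*(w-k)[::-1]))%360,"dir about ctr",np.degrees(np.arctan2(*(w-ctr)[::-1]))%360)
E
python3 - <<'E'
from h import *
label(cv2.imread("pics/top0.png")[:,:,::-1].copy(),np.array([.5914,.0058]),.108)
a=r.read_camera("top");cv2.imwrite("pics/top7.png",a[:,:,::-1])
label(a,np.array([.674,.0155]),.096)
b=cv2.imread("pics/top0.png");print(b[220,282],b[220,305],b[190,300],b[210,380//1-10])
E
```

```text
tool_pos: [0.4855, -0.0812, 0.1793]
orientation: [-180.0, 15.0, -139.9]
wrist_force: [0.3, -0.6, -0.2]
grip_force: 0.0Traceback (most recent call last):
  File "<stdin>", line 2, in <module>
  File "h.py", line 34, in label
    P,H=seal(a,z);d=np.linalg.norm(P-ctr,axis=1)
        ~~~~^^^^^
  File "h.py", line 30, in seal
    P=np.array([onz("top",u,v,z) for u,v in zip(uu[140:270,250:350].ravel(),vv[140:270,250:350].ravel())])[:,:2]
                ~~~^^^^^^^^^^^^^
  File "h.py", line 8, in onz
    o,d=ray(n,u,v,M);return o+d*(z-o[2])/d[2]
        ~~~^^^^^^^^^
  File "h.py", line 5, in ray
    m=M or r.camera_model(n);f=200/np.tan(np.radians(m["vertical_fov"]/2));T=m["cam_to_world"]
           ~~~~~~~~~~~~~~^^^
ValueError: time passes only in moves, steps and waits
```

```bash
sed -i 's/    P=np.array(\[onz("top",u,v,z)/    M=r.camera_model("top");P=np.array([onz("top",u,v,z,M)/' h.py
python3 - <<'E'
from h import *
b=cv2.imread("pics/top0.png")
for p in((220,282),(220,305),(190,300),(200,370),(193,370)):print(cv2.cvtColor(b,cv2.COLOR_BGR2HSV)[p],end=' ')
label(b[:,:,::-1].copy(),np.array([.5914,.0058]),.108)
a=r.read_camera("top");cv2.imwrite("pics/top7.png",a[:,:,::-1])
label(a,np.array([.674,.0155]),.096)
E
```

```text
[ 90   5 154] [ 15  99 129] [100  13 119] [ 0  9 87] [ 80   5 150] lid [0.592  0.0062] 55.013980865478516 n 1798 69 seal [0.58842541 0.04920652] dir 94.76869559465813 dir about ctr 93.92026859787256
lid [0.6739 0.0144] 55.68531799316406 n 1728 69 seal [0.63141711 0.01838853] dir 174.69466166201613 dir about ctr 176.119391741157
```

```bash
python3 -c "
from h import *
rows([pol(.1,190,.12),pol(.085,190,.058)])"
```

```text
[-0.098, 0.0024, 0.0868] [7.8, -0.0, 29.1]
[-0.0945, -0.0052, 0.15] [7.8, -0.0, 29.1]
```

```bash
python3 inch.py '[[0.04,-0.024,0.001,0.021,1.9,0,7.2],[0.04,-0.049,0.001,0.043,3.9,0,14.5],[0.04,-0.073,0.002,0.065,5.8,0,21.8],[0.04,-0.098,0.0024,0.0868,7.8,0,29.1],[0.04,-0.096,0,0.118,7.8,0,29.1],[0.04,-0.0945,-0.0052,0.15,7.8,0,29.1],[0.04,-0.0945,-0.0052,0.15,7.8,0,29.1],[0.04,-0.0945,-0.0052,0.15,7.8,0,29.1]]' | egrep 'pos|ori|force'
python3 -c "
from h import *
rows([pol(.072,190,.058),pol(.068,190,.058),pol(.064,190,.058),pol(.063,190,.058)])"
```

```text
tool_pos: [0.588, 0.0003, 0.0569]
orientation: [179.9, 14.8, -169.9]
wrist_force: [0.1, -0.5, 0.3]
grip_force: 0.0
[-0.0131, -0.0011, 0.0023] [0.1, -0.2, 0.1]
[-0.017, -0.0011, 0.0033] [0.1, -0.2, 0.1]
[-0.0209, -0.0011, 0.0043] [0.1, -0.2, 0.1]
[-0.0218, -0.0011, 0.0046] [0.1, -0.2, 0.1]
```

```bash
python3 inch.py '[[0.04,-0.009,-0.001,0.0015,0,0,0],[0.04,-0.0131,-0.001,0.0023,0,0,0],[0.04,-0.017,-0.001,0.0033,0,0,0],[0.04,-0.019,-0.001,0.004,0,0,0],[0.04,-0.0209,-0.001,0.0043,0,0,0],[0.04,-0.0214,-0.001,0.0045,0,0,0],[0.04,-0.0214,-0.001,0.0045,0,0,0]]' | egrep 'pos|ori|force'
python3 inch.py '[[0.04,-0.0001,-0.002,0,-0.5,0,-1.7],[0.04,-0.0002,-0.004,0,-0.9,0,-3.4],[0.04,-0.0003,-0.006,0.0001,-1.4,0,-5.1],[0.04,-0.0005,-0.0078,0.0001,-1.8,0,-6.8],[0.04,-0.0005,-0.0078,0.0001,-1.8,0,-6.8]]' | egrep 'pos|ori|force'
python3 inch.py '[[0.04,0.005,0,-0.001,0,0,0],[0.04,0.015,0,-0.004,0,0,0],[0.04,0.03,0,-0.02,0,0,0],[0.04,0.03,0.03,-0.06,0,0,0],[0.04,0.05,0.07,-0.1,0,0,0],[0.04,0.07,0.1,-0.12,0,0,0],[0.04,0.09,0.13,-0.13,0,0,0],[0.04,0.09,0.16,-0.13,0,0,0],[0.04,0.09,0.16,-0.13,0,0,0],[0.04,0.09,0.16,-0.13,0,0,0]]' | egrep 'time|pos|ori|force'
python3 - <<'E'
from h import *
a=r.read_camera("top");cv2.imwrite("pics/top8.png",a[:,:,::-1])
label(a,np.array([.674,.0155]),.096)
print(onz("top",*(255+(456.5)/4-.5,145+(142.5)/4-.5),.086),onz("top",*(255+(460.5)/4-.5,145+(188.5)/4-.5),.086))
E
```

```text
tool_pos: [0.6087, 0.0029, 0.0586]
orientation: [179.9, 14.8, -169.9]
wrist_force: [-8.0, -0.0, 5.1]
grip_force: 4.2
tool_pos: [0.6104, -0.0047, 0.0582]
orientation: [179.9, 14.8, -162.9]
wrist_force: [-7.4, 2.0, 2.3]
grip_force: 3.6
time_s: 23.5
tool_pos: [0.4495, 0.1127, 0.1618]
orientation: [-180.0, 15.0, -162.8]
wrist_force: [0.2, -0.2, -0.5]
grip_force: 0.0
lid [0.6741 0.0145] 55.686153411865234 n 1712 64 seal [0.63095154 0.01449173] dir 180.02324101133368 dir about ctr 181.3417261604844
[ 0.6833918  -0.14477067  0.086     ] [ 0.65684332 -0.14700899  0.086     ]
```

```bash
python3 - <<'E'
from h import *
b=r.read_camera("scene");h=cv2.cvtColor(b,cv2.COLOR_RGB2HSV)
k=np.array([.6735,.0145])
for z in(.096,.108):
    C=np.array([proj("scene",[*(k+.056*np.array([np.cos(t),np.sin(t)])),z]) for t in np.linspace(0,6.28,90)])
    print(z,"rows",C[:,1].min(),C[:,1].max(),"cols",C[:,0].min(),C[:,0].max())
    u=int(C[C[:,1].argmin(),0])
print("col",u,[tuple(int(x) for x in h[v,u]) for v in range(150,176,2)])
E
```

```text
0.096 rows 153.41801693180437 178.5663254849226 cols 281.84231350630307 333.1585303851609
0.108 rows 148.71904732616133 173.5706603614566 cols 281.49362867403147 333.1676042313164
col 309 [(11, 221, 37), (5, 51, 65), (10, 13, 172), (16, 137, 158), (15, 124, 171), (16, 128, 178), (15, 123, 159), (15, 126, 162), (15, 126, 164), (15, 126, 152), (16, 125, 161), (16, 126, 168), (16, 129, 166)]
```

The lid's top edge shows at row 155, which matches a seated canister. The label is within about 1–4° of the front.

```bash
python3 -c "
from h import *
st();print(r.finish_job())"
```

```text
23.6 [0.4501 0.1119 0.1614] [ 179.98   14.93 -162.9 ] F [-0.35 -0.34 -0.04] 0.040421615125192156
the job is handed in; nothing more can be done
None
```

I handed the job in at 23.6 s, no verdict returned: by the cameras, the canister is seated in its recess with its label within about 1–4° of the front, wrist force never read above about 11 N, and the arm is clear of everything.

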